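# Clip the mouth mirror into the instrument cassette and hold the cassette up level

## Task

Press the mouth mirror (either way round) down past the sprung jaw of the steel instrument cassette, with the middle of its handle midway between the two forks, until it lies fully down in both forks and the jaw has snapped shut over it. Then take the cassette by the middle of its handle, lift it to about 10 cm above the desk and finish while holding it there, level and still, with nothing but the gripper carrying it. Leave the probe and the two small bottles where they are.

Things in the scene. Friction and masses are not known exactly. Their poses are not given: they have to be found in the camera images.
- cassette: Loose open steel instrument tray, 170 x 166 mm, about 0.4 kg, floor 6 mm and wire rim 12 mm above the desk. Origin on its underside below the handle's middle, near its balance point when loaded; z up. It spans x -85..+85, y -61..+105 mm. A bur box (90 x 32 mm, top 30 mm up) is fixed on its -y side, handle at y = 0, two forks on the line y = +80 mm.
- handle_mid (a point): Middle of the cassette's handle, 67 mm above the cassette's underside, axes as the cassette. The handle is a grey bar along x, 106 mm long, 14 mm thick (y) and 14 mm high (top at 74 mm), on thin posts at x = -46 and +46 mm; open space below it.
- seat_mid (a point): Midway between the two white forks at the bottom of their slots: x 0, y +80, z +26 mm in the cassette's frame, same axes. Forks at x = -38 mm (plain, 8 mm thick) and +38 mm (18 mm, with the jaw), nothing between them above the tray floor. Slots run along x, 15 mm wide, flared mouth 17 mm above the bottom. The mirror handle's underside rests at this height.
- jaw_part (a joint): Sprung steel jaw of the fork at x = +38 mm: 0 shut, to 0.6 rad open. It swings outward to +y about a pin along x below the slot. Shut, its nose covers most of the slot's +y half, underside 9.5 mm and sloping top up to 28 mm above the slot bottom. A handle pressed straight down with a few N pushes it aside (0.15 to 0.45 rad); it snaps shut over a handle that is fully down.
- mouth_mirror: Loose steel mouth mirror, 148 x 22 x 9 mm, 22 g, lying flat on the desk: straight handle, small round mirror at one end. Origin on its underside; x along the handle towards the round mirror, z up. The handle to grasp and clip runs from x = -71 to +57 mm and acts as a bar 12 mm wide (y) and 7 mm high.
- mirror_mid (a point): Middle and balance point of the mirror's handle: x -7, y 0, z +3.5 mm in the mirror's frame (half its height). Axes as the mirror.
- probe: Loose steel probe (134 x 14 x 8 mm, fine tips, no round mirror) lying beside the mirror; which of the two is nearer the cassette varies. Leave it alone. Origin on its underside in the middle, x along it.
- oil_bottle: Small brown bottle, black cap, 26 mm diameter, 62 mm high, on the robot's right; leave it alone. Origin: centre of its underside.
- stain_bottle: Small bottle, white cap, 28 mm diameter, 55 mm high, on the robot's right; leave it alone. Origin: centre of its underside.

How it is judged:
On the way, in this order (a step that is already met when the one before it is completed fails the run):
1. the mirror's handle, over the forks, pushes the jaw open by more than 0.1 rad (value of joint jaw_part above 0.1 rad and distance between mirror_mid and seat_mid below 0.035 m and contact force between mouth_mirror and cassette above 0.2 N).
2. the mirror lies fully down in both forks under the shut jaw while the cassette stands on the desk (z of mirror_mid in the frame of seat_mid between 0 and 0.007 m and y of mirror_mid in the frame of seat_mid between -0.005 and 0.005 m and x of mirror_mid in the frame of seat_mid between -0.017 and 0.017 m and angle between the x axis of mouth_mirror and the x axis of cassette, either way round below 0.09 rad and value of joint jaw_part below 0.08 rad and height (world z) of cassette below 0.015 m), for 0.2 s.
At the end, for the whole second after the job is handed in: For the last second the fingers hold the still cassette 6 to 18 cm up, tilt < 0.12 rad, touching no bystander; the mirror, untouched by the robot, lies in both forks: within 3.5 mm of the bottom, 5 mm and 0.09 rad of the slot line, middle within 17 mm of centre, jaw < 0.08 rad (z of mirror_mid in the frame of seat_mid between 0 and 0.007 m and y of mirror_mid in the frame of seat_mid between -0.005 and 0.005 m and x of mirror_mid in the frame of seat_mid between -0.017 and 0.017 m and angle between the x axis of mouth_mirror and the x axis of cassette, either way round below 0.09 rad and value of joint jaw_part below 0.08 rad and height (world z) of cassette between 0.06 and 0.18 m and angle between cassette's own z axis and vertical below 0.12 rad and linear speed of cassette below 0.03 m/s and angular speed of cassette below 0.15 rad/s and contact force between the fingers and cassette above 1 N and contact force between each of the arm, the fingers and mouth_mirror below 0.3 N and contact force between cassette and probe below 0.1 N and contact force between cassette and oil_bottle below 0.1 N and contact force between cassette and stain_bottle below 0.1 N); the arm keeps its last pose, push and grip.
It fails at once if the probe or a bottle is moved more than 25 mm or a bottle is tipped (distance of any of probe, oil_bottle, stain_bottle from where it was at the start of the episode above 0.025 m or angle between any of oil_bottle, stain_bottle's own z axis and vertical above 0.4 rad).
It also fails if it takes over 54 s, if anything falls off the work surface, if the arm or the gripper's body presses on something with over 40 N, if the wrist force passes 120 N, or if a joint passes its speed limit or range.

## Robot

A 7-joint arm with a two-finger parallel gripper is mounted at the origin on a cart in front of the work surface, level with it; the furniture and walls round the work are solid. World frame = base frame: x ahead of the robot, y to its left, z up, the work surface at z = 0. Lengths are in m, angles in rad, forces in N, time in s.
With the tool pointing down it reaches from about 0.425 to 0.95 m from the base axis. Payload 4.7 kg.
Tool frame: the origin (TCP) lies midway between the tips of the shut fingers; the grasp point (between the pads) lies 19 mm behind it; z points along the fingers, y is the line along which they close (so a half turn about z gives the same grasp; the last joint's range is limited). The gripper opens to 85 mm and grips with 20 to 120 N. Pads are 22 mm wide; open, the fingers measure 114 mm over their backs; the gripper's body (76 mm by 85 mm) begins 54 mm behind the grasp point. The pads swing forward as they close: fully open they stand 13 mm farther back than shut.
Start: joints at [-1.266, 0.469, -0.049, 1.532, 0.024, 1.141, -0.082], TCP at [0.221, 0.638, 0.231] pointing down, gripper open.
Joint ranges: [-2.59, 2.59], [-0.33, 1.99], [-1.39, 1.29], [0.1, 2.45], [-1.04, 4.18], [0.21, 1.99], [-2.66, 2.66]. Speed limits (rad/s): [2.57, 2.57, 3.14, 3.14, 3.14, 3.14, 3.14].

## Interface

Orientations are given as a rotation vector (axis times angle).
In Python, from bench import arm, imaging, sign_off gives the robot as it stands.
- The arm moves only by the tool apply_moves, never from a script. Its argument "steps" is a list of rows, each an object with "linear": the shift along the world's x, y, z in cm, a list of three; "turn": the turn, a rotation vector about the world's x, y, z in degrees, a list of three. A call has 1 to 12 rows; each row is the pose to reach, as a shift and turn from the pose commanded when the call began; what a row does not reach only later rows make up. A row lasts 1/12 s, in which the tool goes at most 41.7 mm and 7.16 degrees, less where a joint would pass 70% of its speed; a pose out of reach is approached as far as the arm can. A call with a gripper value outside its range is refused whole. "hand" is the opening in per cent of the stroke, from 0 (shut) to 100 (fully open), set as the call begins (left out, the last holds). The fingers move at their own pace and stop on an object; "newtons" is the grip in N (left out, the last holds). Time passes only in rows, so rows that repeat a pose let the fingers close. It gives the time, the measured TCP pose, the force, the opening and the grip force at its end, in the units of the state.
- arm.sense(): the state, without advancing time (a new reading comes with each control period).
- imaging.read_camera(name): name is "scene" or "top"; returns the picture (384x512x3 uint8, blue, green, red); there is no depth.
- imaging.get_calibration(name): a dict with "K" (3x3 intrinsics, pixels), "dist_coeffs" ([k1, k2, p1, p2, k3] as OpenCV has them; the pictures are not rectified), "camera_from_world" (4x4, takes a point from world to camera coordinates). Camera axes: x right, y down, z forward; pixel columns grow to the right and rows downward; lengths in m; the calibration is good to about 2 mm. A picture is of the moment at which its call begins. get_calibration takes no time and is no camera call.
- sign_off(): hands the job in; it is judged then, once.
The state is a dict: "time_s": time; "q": joint angles; "joint_vel": joint speeds; "effort": joint torques, N m; "eef_pos": TCP position; "ee_rot": TCP orientation; "ft_force": force on the tool from outside, world axes, zero at the start; "wrist_torque": the same for the moment, N m; "width": opening from 0.0 (shut) to 1.0 (fully open); "grasp_force": force on a finger pad.
Only numpy, scipy, OpenCV 4.12 (cv2) and the standard library are available. Lean on these libraries where they do the work, as an engineer would, in place of code of your own. Each camera call takes 0.05 s, during which the arm holds its last target. There are 200 camera calls.

## Working session

There is one attempt and no reset: what is moved stays moved. The work goes in short steps, Python scripts to look and compute and a tool call to move; the robot and the scene stay as the last step left them, time stands still between calls to the robot, and variables do not carry over. Pictures are saved under pics/ and viewed, at most 10 in all, crops included, and the job is handed in when it is done.

Besides the shell and the picture viewer there is one more tool, called after "Emit:" in YAML: its name, and indented under it one key for each argument. apply_moves: Moves the arm, as the interface text tells. Its arguments: {"type":"object","properties":{"steps":{"type":"array"},"hand":{"type":"number"},"newtons":{"type":"number"}},"required":["steps"]}

```bash
mkdir -p pics
cat > h.py <<'E'
import cv2,numpy as np
from bench import arm,imaging,sign_off
def snap(n,f):
    im=imaging.read_camera(n); cv2.imwrite(f'pics/{f}.png',im); return im
def crop(f,o,x0,y0,x1,y1,s):
    im=cv2.imread(f'pics/{f}.png')[y0:y1,x0:x1]
    im=cv2.resize(im,None,fx=s,fy=s,interpolation=cv2.INTER_CUBIC); cv2.imwrite(f'pics/{o}.png',im)
def cal(n):
    c=imaging.get_calibration(n); return np.array(c['K'],float),np.array(c['dist_coeffs'],float),np.array(c['camera_from_world'],float)
def px2w(n,uv,z):
    K,d,T=cal(n); p=cv2.undistortPoints(np.array(uv,float).reshape(-1,1,2),K,d).reshape(-1,2)
    R,t=T[:3,:3],T[:3,3]; C=-R.T@t; D=np.c_[p,np.ones(len(p))]@R
    z=np.broadcast_to(z,len(p)); return C+D*((z-C[2])/D[:,2])[:,None]
def w2px(n,P):
    K,d,T=cal(n); return cv2.projectPoints(np.array(P,float).reshape(-1,3),cv2.Rodrigues(T[:3,:3])[0],T[:3,3],K,d)[0].reshape(-1,2)
E
python3 - <<'E'
from h import *
a=snap('top','t0');b=snap('scene','s0')
s=arm.sense();print(s)
for n in('top','scene'):
    K,d,T=cal(n);print(n,K[0,0],-T[:3,:3].T@T[:3,3],T[2,:3])
crop('t0','t0x',0,0,512,384,1.56);crop('s0','s0x',0,0,512,384,1.56)
E
```

```text
{'time_s': 0.1, 'q': array([-1.26588291,  0.46939388, -0.04859286,  1.53355355,  0.02408373,
        1.14101809, -0.08228842]), 'joint_vel': array([-2.27378569e-03, -2.71344259e-03, -6.78389651e-04, -1.97501618e-03,
        6.97955133e-05, -7.66918807e-04,  4.73537999e-04]), 'effort': array([ 6.08803275e-04, -5.11515248e+01, -4.69077146e-02, -2.38388550e+01,
        1.08049568e-02,  4.45628641e-03,  4.91642226e-06]), 'eef_pos': array([0.22097577, 0.63725339, 0.2303529 ]), 'ee_rot': array([-5.21831341e-01, -3.09769638e+00,  2.78105789e-03]), 'ft_force': array([ 0.28035957, -0.27799853, -0.51950472]), 'wrist_torque': array([ 0.03448898, -0.01402855,  0.00689945]), 'grasp_force': 0.0, 'width': 0.998783091225287}
top 484.0719602121919 [0.33374425 0.0699259  1.5401603 ] [ 0.09001661 -0.00949784 -0.99589497]
scene 468.49772298444117 [-0.40355404 -0.89798682  0.74682143] [ 0.59570055  0.65339769 -0.46713202]
```

View pics/t0x.png

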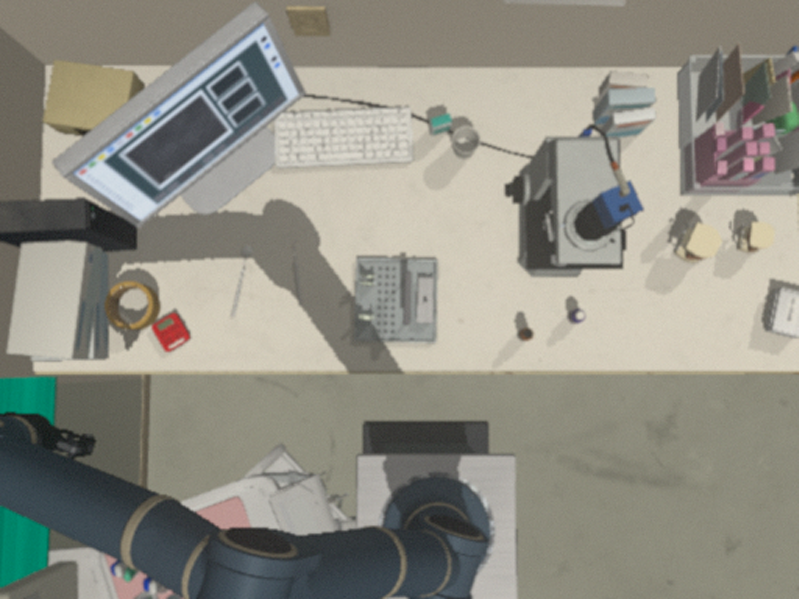

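View pics/s0x.png

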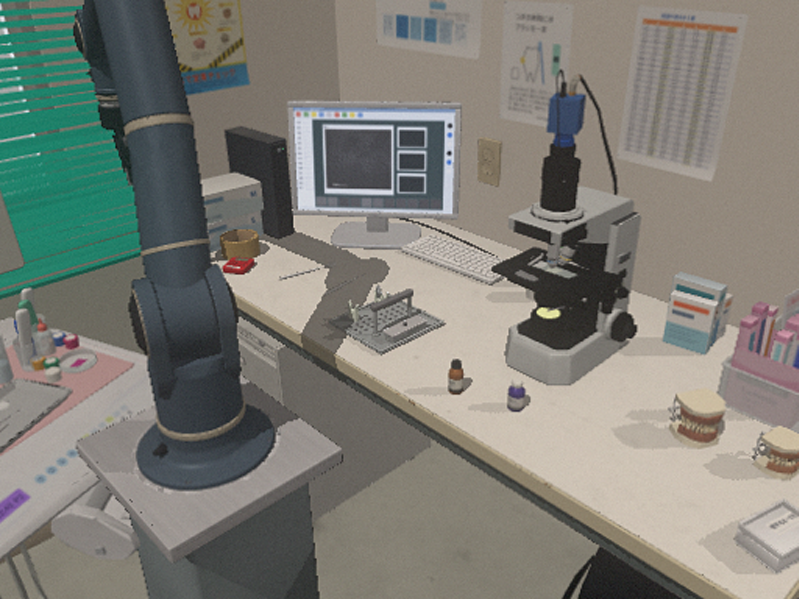

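The top view shows the cassette near (397,298) of the enlargement. The forks are on its left (+y world) and the bur box on its right. One thin instrument lies at (240,285) and another in shadow at (296,275). I'll crop in closer to tell them apart.

Run:
```python
from h import *
im=cv2.imread('pics/t0.png')
a=im[150:240,135:290].astype(float); a=255*(a/255)**0.7
a=cv2.resize(a.clip(0,255).astype('uint8'),None,fx=5.1,fy=5.1,interpolation=cv2.INTER_CUBIC);cv2.imwrite('pics/c1.png',a)
a=im=cv2.imread('pics/s0.png')[160:235,170:295].astype(float); a=255*(a/255)**0.7
a=cv2.resize(a.clip(0,255).astype('uint8'),None,fx=6.3,fy=6.3,interpolation=cv2.INTER_CUBIC);cv2.imwrite('pics/c2.png',a)
```

```text
(no output)
```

View pics/c1.png

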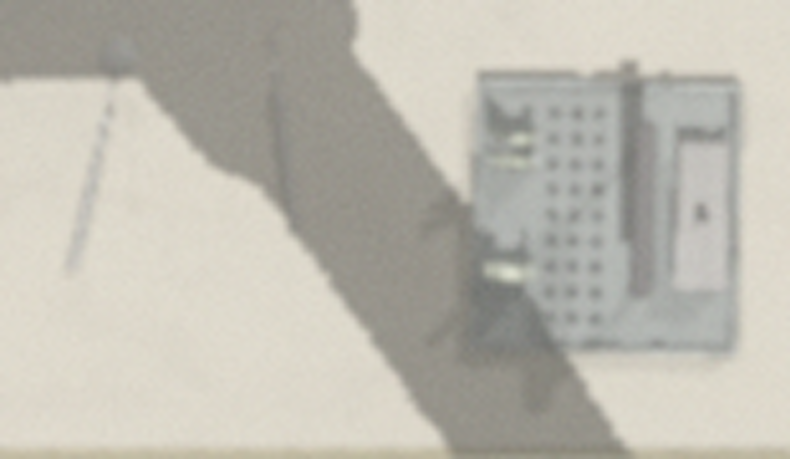

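View pics/c2.png

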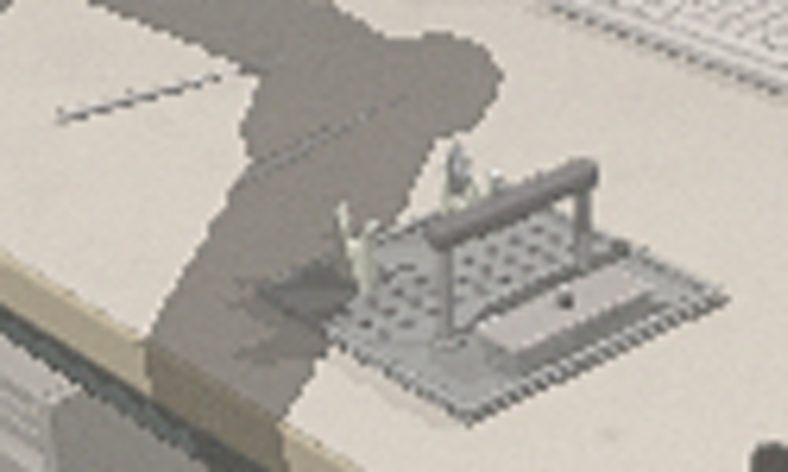

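c1 shows the mirror on the left: handle end at (69,270), disc at about (118,55). The probe is at (275,70)–(292,215). In the cassette the jaw fork is at the top (world +x), so the cassette frame is roughly aligned with world. The handle is the reddish bar at (645,120–295), and the darker strip is its shadow. Next I'll fit the poses.

```bash
cat > fit.py <<'E'
from h import *
from scipy.optimize import least_squares
def f1(p): return (np.array(p,float)+.5)/5.1-.5+[135,150]
def f2(p): return (np.array(p,float)+.5)/6.3-.5+[170,160]
def fit(obs,x0,bias=False):
    def place(x,P):
        c,s=np.cos(x[2]),np.sin(x[2]); P=np.array(P,float)
        return np.c_[x[0]+c*P[:,0]-s*P[:,1],x[1]+s*P[:,0]+c*P[:,1],P[:,2]]
    def r(x): return np.concatenate([(w2px(n,place(x,P))-uv).ravel() for n,P,uv in obs])
    o=least_squares(r,x0,loss='soft_l1'); return o.x,r(o.x).reshape(-1,2)
E
python3 - <<'E'
from fit import *
R=.012
t=('top',[[.085,.105,R],[.085,-.061,R],[-.085,-.061,R],[-.085,.105,R],[.053,0,.07],[-.053,0,.07]],f1([[477,73],[740,78],[735,350],[468,352],[646,120],[642,296]]))
s=('scene',[[.085,-.061,R],[-.085,-.061,R],[-.085,.105,R],[.053,0,.067],[-.053,0,.067]],f2([[728,298],[470,418],[325,330],[592,172],[437,240]]))
np.set_printoptions(precision=4,suppress=True)
for o in ([t],[s],[t,s]):
    x,r=fit(o,[.5,.1,0]);print(x,r.round(1).tolist())
mt=('top',[[-.071,0,.005],[.066,0,.004]],f1([[69,271],[118,55]]))
ms=('scene',[[-.071,0,.005],[.066,0,.004]],f2([[59,119],[238,70]]))
for o in ([mt],[ms],[mt,ms]):
    x,r=fit(o,[.55,.35,0]);print('mir',x,r.round(1).tolist())
print('probe',px2w('top',f1([[275,70],[292,215]]),.004))
print(px2w('top',f1([[69,271],[110,90],[118,55]]),.005))
E
```

```text
[ 0.4642  0.0602 -0.0178] [[-0.3, 0.5], [0.3, 0.4], [0.6, 0.5], [0.2, -0.7], [-0.5, -0.4], [-0.3, -0.3]]
[ 0.4575  0.0537 -0.0228] [[0.0, -0.5], [0.3, -0.1], [-10.5, -6.1], [1.0, 0.9], [-0.0, 1.1]]
[ 0.4632  0.0596 -0.021 ] [[-0.0, 0.7], [0.5, 0.8], [0.6, 0.9], [0.3, -0.6], [-0.2, -0.1], [-0.1, -0.0], [-0.1, -1.9], [0.5, -1.6], [-10.2, -7.3], [1.0, -0.3], [0.1, -0.1]]
mir [ 0.4997  0.4013 -0.2017] [[0.0, -0.2], [-0.0, 0.2]]
mir [0.4899 0.4057 0.0351] [[-0.4, 1.3], [0.5, -2.5]]
mir [ 0.498   0.4015 -0.1938] [[0.2, 0.3], [-0.3, 0.7], [-0.2, -0.6], [5.1, -1.5]]
probe [[0.5556 0.2897 0.004 ]
 [0.4644 0.278  0.004 ]]
[[0.4295 0.4157 0.005 ]
 [0.5428 0.3924 0.005 ]
 [0.5649 0.3878 0.005 ]]
```

Emit:
apply_moves:
  steps:
    - {"linear": [4, -4, 0], "turn": [0, 0, 2]}
    - {"linear": [8, -8, 0], "turn": [0, 0, 4]}
    - {"linear": [11, -10.5, 0], "turn": [0, 0, 6]}
    - {"linear": [14, -13, -1], "turn": [0, 0, 7.6]}
    - {"linear": [17, -15.5, -3], "turn": [0, 0, 7.6]}
    - {"linear": [20, -18, -5], "turn": [0, 0, 7.6]}
    - {"linear": [23, -20, -7], "turn": [0, 0, 7.6]}
    - {"linear": [25.5, -22, -9], "turn": [0, 0, 7.6]}
    - {"linear": [28, -23.6, -11], "turn": [0, 0, 7.6]}
    - {"linear": [28, -23.6, -13], "turn": [0, 0, 7.6]}
    - {"linear": [28, -23.6, -13], "turn": [0, 0, 7.6]}
    - {"linear": [28, -23.6, -13], "turn": [0, 0, 7.6]}
  hand: 45
  newtons: 100

```text
time_s: 1.1
eef_pos: [0.5007, 0.3999, 0.0991]
ee_rot: [-0.319, -3.122, 0.006]
ft_force: [-0.1, 0.4, 1.1]
width: 0.451
grasp_force: 0.0
```

Run:
```python
from h import *
snap('top','t1');snap('scene','s1')
g=lambda f,x,y:cv2.resize((255*(cv2.imread(f'pics/{f}.png')[y:y+75,x:x+130]/255.)**.7).astype('uint8'),None,fx=6,fy=4*1.0 and 6,interpolation=cv2.INTER_CUBIC)
a=g('t1',110,150);b=g('s1',160,150)
cv2.imwrite('pics/v1.png',cv2.resize(np.vstack([a,b]),None,fx=.66,fy=.66))
```

```text
(no output)
```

View pics/v1.png

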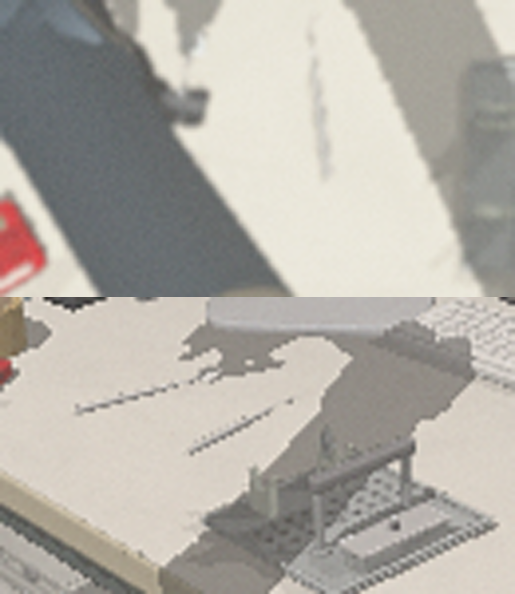

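The top part shows the gripper tip at the mirror's handle. In the scene part the mirror runs from (78,411) to its disc at about (207,373), which agrees with the fit. Descending.

Emit:
apply_moves:
  steps:
    - {"linear": [0, 0.1, -3.5], "turn": [0, 0, 0]}
    - {"linear": [0, 0.1, -6.5], "turn": [0, 0, 0]}
    - {"linear": [0, 0.1, -8], "turn": [0, 0, 0]}
    - {"linear": [0, 0.1, -9], "turn": [0, 0, 0]}
    - {"linear": [0, 0.1, -9.4], "turn": [0, 0, 0]}
    - {"linear": [0, 0.1, -9.4], "turn": [0, 0, 0]}
    - {"linear": [0, 0.1, -9.4], "turn": [0, 0, 0]}

```text
time_s: 1.78
eef_pos: [0.5016, 0.4042, 0.0089]
ee_rot: [0.314, 3.124, 0.004]
ft_force: [-0.1, -0.4, 0.3]
width: 0.446
grasp_force: 0.0
```

Run:
```python
from h import *
s=arm.sense();print(s['eef_pos'],s['ft_force'],s['width'])
```

```text
[0.50160325 0.40417786 0.00893178] [-0.08185437 -0.364996    0.33164059] 0.44629073498722205
```

Emit:
apply_moves:
  steps:
    - {"linear": [0, -0.2, -0.4], "turn": [0, 0, 0]}
    - {"linear": [0, -0.2, -0.5], "turn": [0, 0, 0]}
    - {"linear": [0, -0.2, -0.5], "turn": [0, 0, 0]}
    - {"linear": [0, -0.2, -0.5], "turn": [0, 0, 0]}

```text
time_s: 2.12
eef_pos: [0.5013, 0.4008, 0.0027]
ee_rot: [0.316, 3.125, 0.001]
ft_force: [-0.1, -0.9, -0.3]
width: 0.449
grasp_force: 0.0
```

Emit:
apply_moves:
  steps:
    - {"linear": [0, 0, 0], "turn": [0, 0, 0]}
    - {"linear": [0, 0, 0], "turn": [0, 0, 0]}
    - {"linear": [0, 0, 0], "turn": [0, 0, 0]}
    - {"linear": [0, 0, 0], "turn": [0, 0, 0]}
    - {"linear": [0, 0, 0], "turn": [0, 0, 0]}
    - {"linear": [0, 0, 0], "turn": [0, 0, 0]}
    - {"linear": [0, 0, 0], "turn": [0, 0, 0]}
    - {"linear": [0, 0, 0], "turn": [0, 0, 0]}
  hand: 0
  newtons: 100

```text
time_s: 2.78
eef_pos: [0.5013, 0.401, 0.0028]
ee_rot: [0.315, 3.125, 0.001]
ft_force: [-0.7, -0.9, 5.2]
width: 0.07
grasp_force: 98.7
```

Emit:
apply_moves:
  steps:
    - {"linear": [0, 0, 1], "turn": [0, 0, 0]}
    - {"linear": [0, 0, 3], "turn": [0, 0, 0]}
    - {"linear": [0, 0, 6], "turn": [0, 0, 0]}
    - {"linear": [0, 0, 9], "turn": [0, 0, 0]}
    - {"linear": [0, 0, 12], "turn": [0, 0, 0]}
    - {"linear": [0, -2, 13], "turn": [0, 0, 0]}
    - {"linear": [0, -5, 13], "turn": [0, 0, 2]}
    - {"linear": [0, -8, 13], "turn": [0, 0, 6]}
    - {"linear": [0, -9, 13], "turn": [0, 0, 10]}
    - {"linear": [0, -9, 13], "turn": [0, 0, 10]}
    - {"linear": [0, -9, 13], "turn": [0, 0, 10]}
    - {"linear": [0, -9, 13], "turn": [0, 0, 10]}

```text
time_s: 3.78
eef_pos: [0.5009, 0.3124, 0.1325]
ee_rot: [0.042, 3.141, 0.002]
ft_force: [-0.0, 1.3, -0.5]
width: 0.071
grasp_force: 98.4
```

Run:
```python
from h import *
s=arm.sense();print(s['eef_pos'],s['ee_rot'],s['ft_force'],s['width'],s['grasp_force'])
snap('top','t2');snap('scene','s2')
print(w2px('top',[s['eef_pos']]),w2px('scene',[s['eef_pos']]))
g=lambda f,x,y:cv2.resize((255*(cv2.imread(f'pics/{f}.png')[y:y+75,x:x+130]/255.)**.7).astype('uint8'),None,fx=4,fy=4,interpolation=cv2.INTER_CUBIC)
cv2.imwrite('pics/v2.png',np.vstack([g('t2',160,150),g('s2',190,130)]))
```

```text
[0.50087607 0.31244434 0.13253829] [4.16485723e-02 3.14118369e+00 2.33456680e-03] [-0.02937862  1.32636343 -0.48419912] 0.07124721606086894 98.38657460175455
[[174.26631518 175.58117412]] [[209.91205201 147.355026  ]]
```

View pics/v2.png

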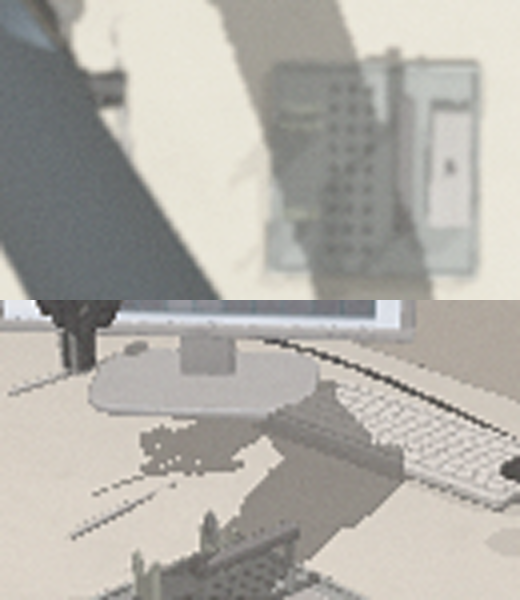

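The scene part shows the mirror held: handle end at (10,392), gripper at (80,365), disc seen flat at (137,350). I'll check that against the model, and refine the cassette's fork position from the undisturbed tray.

Run:
```python
from fit import *
np.set_printoptions(precision=4,suppress=True)
for y in (0,):
  P=[[.5009-.072,.3124+.0019,.136],[.5009+.065,.3124-.0017,.136]]
  p=w2px('scene',P);print((p-[190,130])*4+[0,300],((w2px('top',P)-[160,150])*4))
g=lambda p:(np.array(p,float)+.5)/4-.5+[160,150]
R=.012
t0=('top',[[.085,.105,R],[.085,-.061,R],[-.085,-.061,R],[-.085,.105,R],[.053,0,.07],[-.053,0,.07]],f1([[477,73],[740,78],[735,350],[468,352],[646,120],[642,296]]))
x,r=fit([t0],[.46,.06,0]);c,s=np.cos(x[2]),np.sin(x[2])
f=lambda X,Y,Z:[x[0]+c*X-s*Y,x[1]+s*X+c*Y,Z]
F=[f(.038,.08,.043),f(-.038,.08,.043),f(.085,.105,R),f(.085,-.061,R),f(-.085,-.061,R),f(.053,0,.074),f(-.053,0,.074)]
print('seat',f(0,.08,0))
im=cv2.resize(cv2.imread('pics/t0.png')[155:235,220:290],None,fx=7,fy=7,interpolation=cv2.INTER_CUBIC)
for p in (w2px('top',F)-[220,155]+.5)*7: cv2.circle(im,tuple(int(v) for v in p.round()),2,(0,0,255),-1)
im2=cv2.resize(cv2.imread('pics/s2.png')[175:235,205:295],None,fx=7,fy=7,interpolation=cv2.INTER_CUBIC)[:, :240+0] if 0 else None
cv2.imwrite('pics/v3.png',im)
```

```text
[[ 10.4145 388.3799]
 [138.7404 346.174 ]] [[ 52.1889 200.3789]
 [ 59.9613  13.4434]]
seat [np.float64(0.4655766043656275), np.float64(0.1401883214635567), 0]
```

View pics/v3.png

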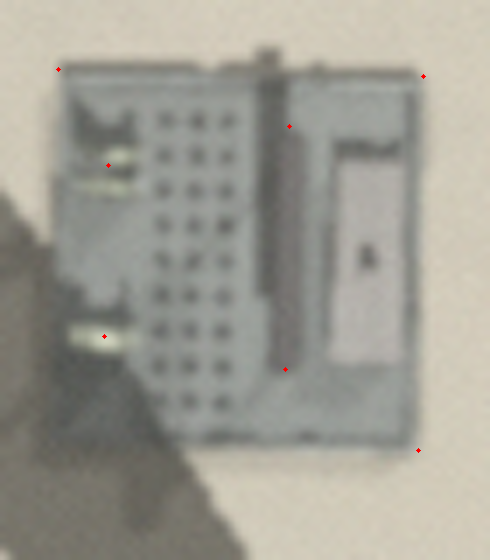

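Emit:
apply_moves:
  steps:
    - {"linear": [-0.5, -3, 0], "turn": [0, 0, 0]}
    - {"linear": [-1, -6, 0], "turn": [0, 0, 0]}
    - {"linear": [-1.5, -9, 0], "turn": [0, 0, 0]}
    - {"linear": [-2, -12, 0], "turn": [0, 0, 0]}
    - {"linear": [-2.5, -14.5, -1], "turn": [0, 0, 0.3]}
    - {"linear": [-2.9, -16.5, -3], "turn": [0, 0, 0.3]}
    - {"linear": [-2.9, -17.2, -4.5], "turn": [0, 0, 0.3]}
    - {"linear": [-2.9, -17.2, -4.5], "turn": [0, 0, 0.3]}
    - {"linear": [-2.9, -17.2, -4.5], "turn": [0, 0, 0.3]}
    - {"linear": [-2.9, -17.2, -4.5], "turn": [0, 0, 0.3]}
    - {"linear": [-2.9, -17.2, -4.5], "turn": [0, 0, 0.3]}

```text
time_s: 4.8
eef_pos: [0.4731, 0.1407, 0.0883]
ee_rot: [0.03, 3.139, 0.002]
ft_force: [-0.4, 1.0, -0.4]
width: 0.072
grasp_force: 98.4
```

Run:
```python
from h import *
s=arm.sense();print(s['eef_pos'],s['ee_rot'],s['ft_force'],s['width'],s['grasp_force'])
snap('top','t3');snap('scene','s3')
g=lambda f,x,y:cv2.resize((255*(cv2.imread(f'pics/{f}.png')[y:y+75,x:x+100]/255.)**.7).astype('uint8'),None,fx=4,fy=4,interpolation=cv2.INTER_CUBIC)
cv2.imwrite('pics/v4.png',np.hstack([g('t3',190,150),cv2.resize(g('s3',200,160),None,fx=1,fy=1)]))
cv2.imwrite('pics/v4.png',cv2.resize((255*(cv2.imread('pics/s3.png')[160:235,200:300]/255.)**.6).astype('uint8'),None,fx=8,fy=8,interpolation=cv2.INTER_CUBIC))
x=s['eef_pos'];a=-.022
P=[x+[d*np.cos(a),d*np.sin(a),.001] for d in(-.072,0,.065)]
print((w2px('scene',P)-[200,160]+.5)*8)
c,sn=np.cos(-.02),np.sin(-.02);f=lambda X,Y,Z:[.463+c*X-sn*Y,.0602+sn*X+c*Y,Z]
print((w2px('scene',[f(.053,0,.067),f(-.053,0,.067),f(-.038,.08,.026),f(-.038,.08,.043),f(.085,-.061,.012)])-[200,160]+.5)*8)
```

```text
[0.47309728 0.14072136 0.08827325] [3.00101864e-02 3.13942939e+00 2.25616722e-03] [-0.40470339  1.02496457 -0.42302749] 0.07177854098098557 98.42327009886503
[[159.25120992 191.76072998]
 [300.51286717 135.96661929]
 [421.44722797  88.18571905]]
[[518.67721781 216.14765391]
 [315.12560071 304.0770928 ]
 [218.8173599  312.93384676]
 [216.88169158 275.68718563]
 [682.87158239 363.81038428]]
```

View pics/v4.png

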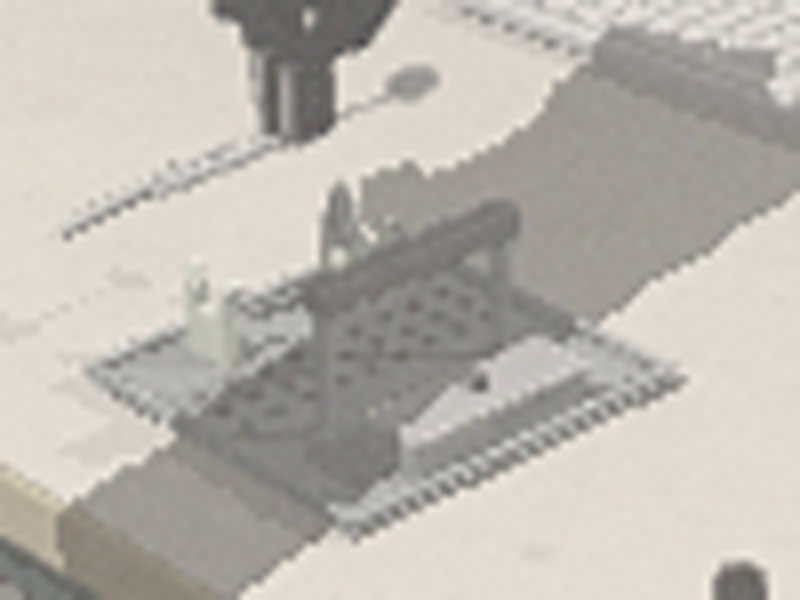

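The scene crop shows the mirror held above the forks: disc at (412,82), fingertips at (300,138), plain fork mouth at (209,280). These agree with predictions to about 1 px. Descending in stages.

Emit:
apply_moves:
  steps:
    - {"linear": [0, -0.05, -1.5], "turn": [0, 0, 0]}
    - {"linear": [0, -0.05, -2.6], "turn": [0, 0, 0]}
    - {"linear": [0, -0.05, -3.2], "turn": [0, 0, 0]}
    - {"linear": [0, -0.05, -3.5], "turn": [0, 0, 0]}
    - {"linear": [0, -0.05, -3.7], "turn": [0, 0, 0]}
    - {"linear": [0, -0.05, -3.7], "turn": [0, 0, 0]}

```text
time_s: 5.4
eef_pos: [0.4722, 0.1385, 0.0504]
ee_rot: [0.033, 3.141, 0.0]
ft_force: [0.5, -0.5, -0.2]
width: 0.075
grasp_force: 98.4
```

Emit:
apply_moves:
  steps:
    - {"linear": [0, 0, -0.3], "turn": [0, 0, 0]}
    - {"linear": [0, 0, -0.6], "turn": [0, 0, 0]}
    - {"linear": [0, 0, -0.8], "turn": [0, 0, 0]}
    - {"linear": [0, 0, -0.8], "turn": [0, 0, 0]}

```text
time_s: 5.73
eef_pos: [0.4722, 0.1384, 0.0422]
ee_rot: [0.034, 3.141, 0.0]
ft_force: [0.4, -0.6, -0.3]
width: 0.002
grasp_force: 0.1
```

The grip on the mirror was lost, so I'll look.

Run:
```python
from h import *
snap('top','t4');snap('scene','s4')
a=cv2.resize((255*(cv2.imread('pics/s4.png')[160:235,200:300]/255.)**.6).astype('uint8'),None,fx=8,fy=8,interpolation=cv2.INTER_CUBIC)
cv2.imwrite('pics/v5.png',a)
```

```text
(no output)
```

View pics/v5.png

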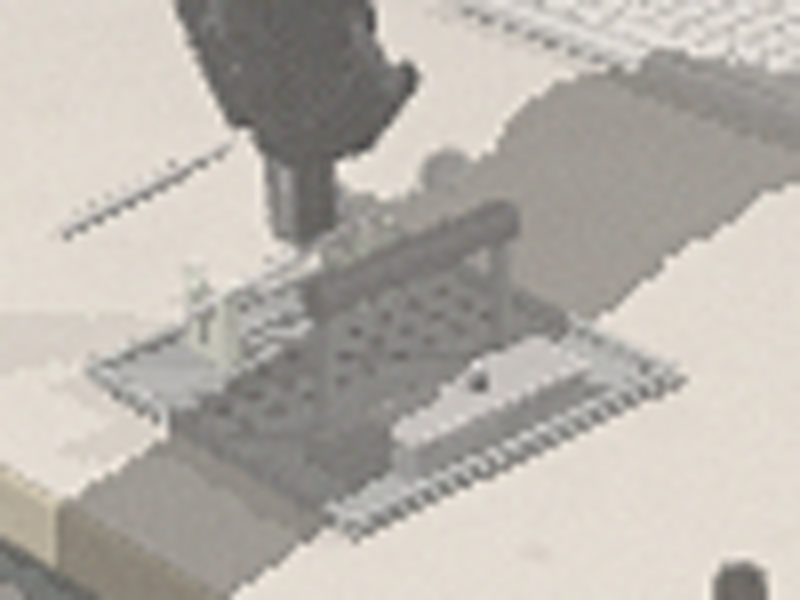

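Run:
```python
from h import *
s=arm.sense();print(s['eef_pos'],s['ft_force'],s['width'])
for z in(.03,.04,.05): print(z,((w2px('scene',[[.464+.073,.1385,z],[.464-.064,.1415,z],[.4722,.1395,z+.0035]])-[200,160]+.5)*8).round().tolist())
```

```text
[0.47221101 0.13833613 0.04237532] [0.2544575  0.31302195 0.45867143] -0.0035965869359533818
0.03 [[424.0, 218.0], [166.0, 326.0], [306.0, 260.0]]
0.04 [[423.0, 196.0], [165.0, 304.0], [305.0, 239.0]]
0.05 [[423.0, 175.0], [164.0, 282.0], [304.0, 217.0]]
```

The scene crop shows the mirror's tail down in the plain fork (about (205,308)). Its disc is high at (445,170), so it is resting on the jaw. I'll press it down with the shut fingertips close to the jaw fork.

Emit:
apply_moves:
  steps:
    - {"linear": [0, 0, 1.5], "turn": [0, 0, 0]}
    - {"linear": [0.4, 0.15, 2], "turn": [0, 0, 0]}
    - {"linear": [0.5, 0.15, 2], "turn": [0, 0, 0]}
    - {"linear": [0.5, 0.15, 1.4], "turn": [0, 0, 0]}
    - {"linear": [0.5, 0.15, 0.9], "turn": [0, 0, 0]}
    - {"linear": [0.5, 0.15, 0.5], "turn": [0, 0, 0]}
    - {"linear": [0.5, 0.15, 0.5], "turn": [0, 0, 0]}
  hand: 0
  newtons: 20

```text
time_s: 6.42
eef_pos: [0.4759, 0.1393, 0.0457]
ee_rot: [-0.033, -3.138, 0.002]
ft_force: [-0.2, 0.2, 0.2]
width: 0.0
grasp_force: 0.0
```

Emit:
apply_moves:
  steps:
    - {"linear": [0, 0, -0.2], "turn": [0, 0, 0]}
    - {"linear": [0, 0, -0.4], "turn": [0, 0, 0]}
    - {"linear": [0, 0, -0.5], "turn": [0, 0, 0]}

```text
time_s: 6.67
eef_pos: [0.4772, 0.14, 0.0422]
ee_rot: [0.033, 3.141, 0.0]
ft_force: [0.7, 0.6, 1.0]
width: 0.001
grasp_force: 0.5
```

Emit:
apply_moves:
  steps:
    - {"linear": [0, 0, -0.2], "turn": [0, 0, 0]}
    - {"linear": [0, 0, -0.4], "turn": [0, 0, 0]}
    - {"linear": [0, 0, -0.5], "turn": [0, 0, 0]}

```text
time_s: 6.92
eef_pos: [0.4775, 0.1402, 0.0375]
ee_rot: [0.033, 3.141, 0.001]
ft_force: [-0.2, -0.3, 1.0]
width: -0.002
grasp_force: 0.3
```

Emit:
apply_moves:
  steps:
    - {"linear": [0, 0, -0.2], "turn": [0, 0, 0]}
    - {"linear": [0, 0, -0.3], "turn": [0, 0, 0]}
    - {"linear": [0, 0, -0.3], "turn": [0, 0, 0]}

```text
time_s: 7.17
eef_pos: [0.4766, 0.1393, 0.0338]
ee_rot: [-0.034, -3.14, 0.001]
ft_force: [0.4, -0.9, -0.9]
width: -0.003
grasp_force: 0.0
```

Run:
```python
from h import *
s=arm.sense();print(s['eef_pos'],s['ft_force'])
snap('top','t5');snap('scene','s5')
a=cv2.resize((255*(cv2.imread('pics/s5.png')[170:220,215:275]/255.)**.6).astype('uint8'),None,fx=10,fy=10,interpolation=cv2.INTER_CUBIC)
cv2.imwrite('pics/v6.png',a)
for z in(.03,.04,.05): print(z,((w2px('scene',[[.464+.073,.1385,z],[.4722,.1395,z+.0035],[.426,.1405,z]])-[215,170]+.5)*10).round().tolist())
```

```text
[0.47657509 0.13925354 0.03382675] [ 0.43394332 -0.90173185 -0.86403841]
0.03 [[380.0, 172.0], [232.0, 225.0], [122.0, 281.0]]
0.04 [[379.0, 145.0], [231.0, 198.0], [121.0, 254.0]]
0.05 [[378.0, 119.0], [230.0, 171.0], [120.0, 226.0]]
```

View pics/v6.png

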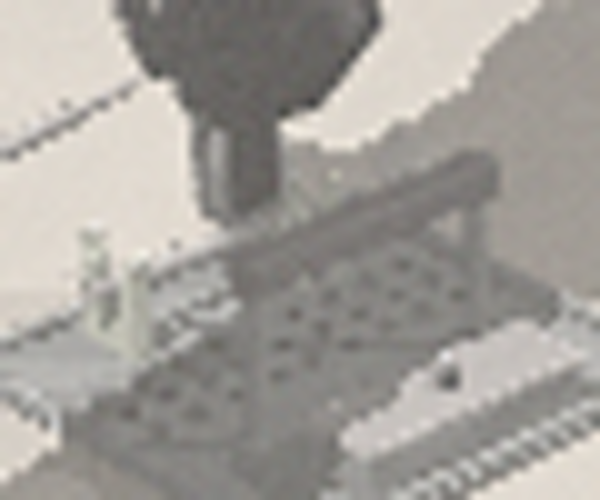

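The mirror can't be made out behind the fingers in that crop, and I've used all 10 views. From here I'll work from numbers only. First I'll move clear so the top camera sees the forks.

Emit:
apply_moves:
  steps:
    - {"linear": [0, 0, 3], "turn": [0, 0, 0]}
    - {"linear": [0, 0, 7], "turn": [0, 0, 0]}
    - {"linear": [0, 3, 10], "turn": [0, 0, 0]}
    - {"linear": [0, 7, 12], "turn": [0, 0, 0]}
    - {"linear": [1, 11, 12], "turn": [0, 0, 0]}
    - {"linear": [2, 15, 12], "turn": [0, 0, 0]}
    - {"linear": [3, 19, 12], "turn": [0, 0, 0]}
    - {"linear": [3, 20, 12], "turn": [0, 0, 0]}
    - {"linear": [3, 20, 12], "turn": [0, 0, 0]}
    - {"linear": [3, 20, 12], "turn": [0, 0, 0]}

```text
time_s: 8.1
eef_pos: [0.5065, 0.3394, 0.1536]
ee_rot: [-0.032, -3.14, 0.002]
ft_force: [-0.3, -1.0, -1.2]
width: 0.0
grasp_force: 0.0
```

Run:
```python
from h import *
im=np.mean([snap('top',f't6{k}').astype(float) for k in range(4)],0)
im2=np.mean([snap('scene',f's6{k}').astype(float) for k in range(4)],0)
np.save('t6.npy',im);np.save('s6.npy',im2)
ref=cv2.imread('pics/t2.png').astype(float)
c,sn=np.cos(-.02),np.sin(-.02);f=lambda X,Y,Z:[.463+c*X-sn*Y,.0602+sn*X+c*Y,Z]
print(w2px('top',[f(.038,.08,.043),f(-.038,.08,.043),f(.073,.08,.03),f(-.071,.08,.03)]).round(1).tolist())
g=im.mean(2).round().astype(int);r=ref.mean(2).round().astype(int)
print('now');print('     '+' '.join(f'{u:3d}' for u in range(220,260)))
for v in range(156,224): print(v,' '.join(f'{x:3d}' for x in g[v,220:260]))
```

```text
[[235.0, 178.4], [234.4, 202.8], [235.4, 167.8], [234.3, 213.7]]
now
     220 221 222 223 224 225 226 227 228 229 230 231 232 233 234 235 236 237 238 239 240 241 242 243 244 245 246 247 248 249 250 251 252 253 254 255 256 257 258 259
156 132 131 130 132 130 130 130 130 130 131 131 132 131 131 131 131 130 130 131 131 132 133 132 132 144 186 214 218 219 218 219 217 218 218 218 218 217 217 218 218
157 131 132 130 130 130 131 130 129 130 130 130 131 132 132 130 132 131 129 129 132 131 131 132 131 140 176 208 217 217 218 218 217 218 219 218 216 217 217 218 218
158 131 133 131 130 130 130 129 130 130 130 129 131 129 130 132 132 131 131 130 131 130 130 133 131 135 155 195 214 219 217 216 217 217 218 216 217 217 218 218 217
159 130 131 130 131 130 128 130 128 130 130 130 130 132 133 131 131 132 133 132 133 131 132 131 132 130 147 188 213 217 217 218 217 217 217 217 217 219 218 219 218
160 131 131 130 130 131 131 129 130 130 131 131 132 130 131 128 131 134 134 132 131 131 132 131 131 130 141 178 207 217 218 217 217 217 217 218 218 217 217 216 216
161 131 130 131 132 130 131 130 131 130 131 13
[... 9585 characters left out ...]
 102 103 101 104 103 103 105 105 103 103 103
220 214 214 215 212 204 198 196 198 199 198 199 198 197 196 197 197 185 149 117 109 110 110 109 108 109 110 110 110 109 109 110 110 110 111 109 109 109 110 109 108
221 213 214 215 213 209 205 203 201 201 202 203 204 205 203 201 205 196 159 118 108 111 110 110 110 110 111 111 115 112 113 112 111 110 112 112 111 111 112 111 112
222 214 215 214 215 213 213 211 209 209 210 210 212 213 209 209 212 204 166 120 109 110 110 110 109 112 110 112 118 120 118 116 116 117 117 117 118 119 118 118 119
223 215 214 216 215 214 215 215 215 214 214 215 215 215 215 215 216 211 176 131 111 109 111 110 110 111 115 118 123 124 125 126 125 125 125 126 126 124 128 126 126
```

In the top view there is a bright streak along column 235–236, v 184–204. A faint disc sits at about (235.5,162.5). So the mirror lies along the fork line, shifted roughly +12 to +15 mm in x. The arm's shadow hides the rest, so I'll swing it back near the start for a lit measurement.

Emit:
apply_moves:
  steps:
    - {"linear": [-2, 3, 4], "turn": [0, 0, 0]}
    - {"linear": [-5, 6, 8], "turn": [0, 0, 0]}
    - {"linear": [-8, 9, 8], "turn": [0, 0, 0]}
    - {"linear": [-11, 12, 8], "turn": [0, 0, 0]}
    - {"linear": [-14, 15, 8], "turn": [0, 0, 0]}
    - {"linear": [-17, 18, 8], "turn": [0, 0, 0]}
    - {"linear": [-20, 21, 8], "turn": [0, 0, 0]}
    - {"linear": [-23, 24, 8], "turn": [0, 0, 0]}
    - {"linear": [-26, 27, 8], "turn": [0, 0, 0]}
    - {"linear": [-28.5, 30, 8], "turn": [0, 0, 0]}
    - {"linear": [-28.5, 30, 8], "turn": [0, 0, 0]}
    - {"linear": [-28.5, 30, 8], "turn": [0, 0, 0]}

```text
time_s: 9.5
eef_pos: [0.2141, 0.6442, 0.234]
ee_rot: [-0.017, -3.137, -0.004]
ft_force: [-0.9, 0.2, 0.4]
width: -0.002
grasp_force: 0.0
```

Run:
```python
from h import *
print(arm.sense()['eef_pos'])
im=np.mean([snap('top',f't7{k}').astype(float) for k in range(4)],0)
im2=np.mean([snap('scene',f's7{k}').astype(float) for k in range(4)],0)
np.save('t7.npy',im);np.save('s7.npy',im2)
r=cv2.imread('pics/t0.png').astype(float);r2=cv2.imread('pics/s0.png').astype(float)
def show(d,u0,u1,v0,v1):
    print('    '+' '.join(f'{u:3d}' for u in range(u0,u1)))
    for v in range(v0,v1): print(v,' '.join(f'{x:3d}' if abs(x)>6 else '  .' for x in d[v,u0:u1].mean(1).round().astype(int)))
show(im-r,224,248,154,222)
show(im2-r2,210,266,172,212)
```

```text
[0.21410751 0.6441784  0.23400262]
    224 225 226 227 228 229 230 231 232 233 234 235 236 237 238 239 240 241 242 243 244 245 246 247
154   .   .   .   .   .   .   .   .   .   .   .   .   .   .   .   .   .   .   .   .   .   .   .   .
155   .   .   .   .   .   .   .   .   . -16 -22 -26 -24 -22 -10   .   .   .   .   .   .   .   .   .
156   .   .   .   .   .   .   .   .  -7 -32 -58 -66 -65 -57 -23   .   .   .   .   .   .   .   .   .
157   .   .   .   .   .   .   .   . -18 -49 -71 -78 -78 -67 -43 -12   .   .   .   .   .   .   .   .
158   .   .   .   .   .   .   .   . -34 -65 -79 -81 -80 -74 -62 -26   .   .   .   .   .   .   .   .
159   .   .   .   .   .   .   .  -8 -34 -68 -78 -77 -76 -78 -66 -27   .   .   .   .   .   .   .   .
160   .   .   .   .   .   .   .   . -23 -53 -68 -64 -60 -59 -56 -24   .   .   .   .   .   .   .   .
161   .   .   .   .   .   .   .   .  -8 -35 -50 -31 -22 -28 -31 -14   .   .   .   .   .   .   .   .
162   .   .   .   .   .   .   .   .   . -12 -11   .   .   7   .   .   .   .   .   .   .   .   .   .
163   .   .   .   .   .   .   .   .   .  14  25  32  34  40  41  
[... 14483 characters left out ...]
   .   .   .   .
209   .   .   .   .   .   .   .   .   .   .   .   .   .   .   . -29   .   .   .   .   .   .   .   .   .   .   .   .   .  17   .   .   .   .   .   .   .   .   .  42   .   .   .   .   .   .   .   .   .   .   .   .   .   .   .   .
210   .   .   .   .   .   .   .   .   .   .   .   .   . -46 -44 -46   . -13   .   .   .   .   .   . -14   .   .   .   .   .   .   .   .   .   .   .   .   .   .   .   .   .   .   .   .   .   .   .   .   .   .   .   .   .   .   .
211   .   .   .   .   .   .   .   .   .   .   . -27 -40 -38 -59   .   .   .   .   .   .   .   .   .   .   .   .   .   .   .   .   .   .   .   .   . -39   .   .   .   .   .   .   .   .   .   .   .   .   . -16   .   .  13   .   .
```

The difference images give a clear result:
- **Mirror:** its disc is now low, at scene pixel (254,186.5), which corresponds to z≈0.03. It lies on the fork line, with its middle about +10 mm from centre.
- **Cassette:** it hasn't moved.

Next I'll press once more beside the jaw to confirm it is seated. After that I'll nudge the mirror along −x from the disc end for margin.

Emit:
apply_moves:
  steps:
    - {"linear": [2.5, -3, 0], "turn": [0, 0, 0]}
    - {"linear": [5, -6, 0], "turn": [0, 0, 0]}
    - {"linear": [7.5, -9, 0], "turn": [0, 0, 0]}
    - {"linear": [10, -12, 0], "turn": [0, 0, 0]}
    - {"linear": [12.5, -15, 0], "turn": [0, 0, 0]}
    - {"linear": [15, -18, 0], "turn": [0, 0, 0]}
    - {"linear": [17.5, -21, 0], "turn": [0, 0, 0]}
    - {"linear": [20, -24, 0], "turn": [0, 0, 0]}
    - {"linear": [22.5, -27, 0], "turn": [0, 0, 0]}
    - {"linear": [24.5, -30, 0], "turn": [0, 0, 0]}
    - {"linear": [26.3, -33, 0], "turn": [0, 0, 0]}
    - {"linear": [26.3, -36, -1], "turn": [0, 0, -0.7]}

```text
time_s: 10.9
eef_pos: [0.4901, 0.277, 0.2263]
ee_rot: [0.061, 3.135, 0.004]
ft_force: [0.8, 0.1, -0.1]
width: -0.0
grasp_force: 0.0
```

Emit:
apply_moves:
  steps:
    - {"linear": [0, -4, -2], "turn": [0, 0, 0]}
    - {"linear": [0, -8, -4], "turn": [0, 0, 0]}
    - {"linear": [0, -11, -6], "turn": [0, 0, 0]}
    - {"linear": [0, -13, -9], "turn": [0, 0, 0]}
    - {"linear": [0, -14.4, -12], "turn": [0, 0, 0]}
    - {"linear": [0, -14.4, -14], "turn": [0, 0, 0]}
    - {"linear": [0, -14.4, -15.5], "turn": [0, 0, 0]}
    - {"linear": [0, -14.4, -16], "turn": [0, 0, 0]}
    - {"linear": [0, -14.4, -16], "turn": [0, 0, 0]}
    - {"linear": [0, -14.4, -16], "turn": [0, 0, 0]}

```text
time_s: 11.73
eef_pos: [0.4857, 0.1358, 0.065]
ee_rot: [0.053, 3.14, 0.001]
ft_force: [0.0, 0.5, 0.6]
width: 0.001
grasp_force: 0.0
```

Emit:
apply_moves:
  steps:
    - {"linear": [-0.9, 0.4, 0], "turn": [0, 0, 0.7]}
    - {"linear": [-0.9, 0.4, -0.5], "turn": [0, 0, 0.7]}
    - {"linear": [-0.9, 0.4, -1.5], "turn": [0, 0, 0.7]}
    - {"linear": [-0.9, 0.4, -2.3], "turn": [0, 0, 0.7]}
    - {"linear": [-0.9, 0.4, -2.8], "turn": [0, 0, 0.7]}
    - {"linear": [-0.9, 0.4, -2.9], "turn": [0, 0, 0.7]}
    - {"linear": [-0.9, 0.4, -2.9], "turn": [0, 0, 0.7]}

```text
time_s: 12.32
eef_pos: [0.4758, 0.1396, 0.0346]
ee_rot: [-0.034, -3.14, 0.001]
ft_force: [-0.0, -0.3, 0.9]
width: -0.001
grasp_force: 0.0
```

Emit:
apply_moves:
  steps:
    - {"linear": [0, 0, -0.2], "turn": [0, 0, 0]}
    - {"linear": [0, 0, -0.3], "turn": [0, 0, 0]}
    - {"linear": [0, 0, -0.3], "turn": [0, 0, 0]}
    - {"linear": [0, 0, -0.3], "turn": [0, 0, 0]}

```text
time_s: 12.65
eef_pos: [0.4764, 0.1398, 0.0327]
ee_rot: [0.034, 3.141, 0.0]
ft_force: [-1.1, 0.1, 2.1]
width: -0.002
grasp_force: 1.2
```

Contact begins at about 0.033, exactly where the top of a seated handle should be. I'll press a little harder to be sure.

Emit:
apply_moves:
  steps:
    - {"linear": [0, 0, -0.2], "turn": [0, 0, 0]}
    - {"linear": [0, 0, -0.3], "turn": [0, 0, 0]}
    - {"linear": [0, 0, -0.3], "turn": [0, 0, 0]}

```text
time_s: 12.9
eef_pos: [0.4766, 0.1399, 0.0323]
ee_rot: [0.034, 3.141, 0.001]
ft_force: [-7.4, -2.6, 29.9]
width: -0.004
grasp_force: 14.7
```

Stiff contact at 0.0323 with 30 N, so it is fully seated. Now I'll back off and go beyond the disc end for the axial nudge.

Emit:
apply_moves:
  steps:
    - {"linear": [0, 0, 2], "turn": [0, 0, 0]}
    - {"linear": [0, 0, 5.5], "turn": [0, 0, 0]}
    - {"linear": [3.5, -0.1, 6], "turn": [0, 0, 0]}
    - {"linear": [7.5, -0.2, 6], "turn": [0, 0, 0]}
    - {"linear": [11, -0.2, 6], "turn": [0, 0, 0]}
    - {"linear": [12.3, -0.2, 5], "turn": [0, 0, 0]}
    - {"linear": [12.3, -0.2, 2], "turn": [0, 0, 0]}
    - {"linear": [12.3, -0.2, 0], "turn": [0, 0, 0]}
    - {"linear": [12.3, -0.2, -0.4], "turn": [0, 0, 0]}
    - {"linear": [12.3, -0.2, -0.4], "turn": [0, 0, 0]}
    - {"linear": [12.3, -0.2, -0.4], "turn": [0, 0, 0]}

```text
time_s: 13.82
eef_pos: [0.5995, 0.1379, 0.0259]
ee_rot: [0.033, 3.141, 0.0]
ft_force: [0.7, -0.4, -0.1]
width: -0.0
grasp_force: 0.0
```

Emit:
apply_moves:
  steps:
    - {"linear": [-0.5, 0, 0], "turn": [0, 0, 0]}
    - {"linear": [-1, 0, 0], "turn": [0, 0, 0]}
    - {"linear": [-1.4, 0, 0], "turn": [0, 0, 0]}
    - {"linear": [-1.8, 0, 0], "turn": [0, 0, 0]}
    - {"linear": [-2.2, 0, 0], "turn": [0, 0, 0]}
    - {"linear": [-2.4, 0, 0], "turn": [0, 0, 0]}
    - {"linear": [-2.4, 0, 0], "turn": [0, 0, 0]}

```text
time_s: 14.4
eef_pos: [0.5745, 0.1378, 0.0255]
ee_rot: [-0.033, -3.141, -0.0]
ft_force: [0.1, 0.3, 0.1]
width: -0.0
grasp_force: 0.0
```

Emit:
apply_moves:
  steps:
    - {"linear": [-0.2, 0, 0], "turn": [0, 0, 0]}
    - {"linear": [-0.4, 0, 0], "turn": [0, 0, 0]}
    - {"linear": [-0.6, 0, 0], "turn": [0, 0, 0]}
    - {"linear": [-0.6, 0, 0], "turn": [0, 0, 0]}

```text
time_s: 14.73
eef_pos: [0.5686, 0.1378, 0.0252]
ee_rot: [-0.033, -3.141, 0.0]
ft_force: [0.5, 0.1, 0.3]
width: -0.001
grasp_force: 0.0
```

Emit:
apply_moves:
  steps:
    - {"linear": [-0.2, 0, 0], "turn": [0, 0, 0]}
    - {"linear": [-0.4, 0, 0], "turn": [0, 0, 0]}
    - {"linear": [-0.6, 0, 0], "turn": [0, 0, 0]}
    - {"linear": [-0.6, 0, 0], "turn": [0, 0, 0]}

```text
time_s: 15.07
eef_pos: [0.5625, 0.1378, 0.0252]
ee_rot: [-0.033, -3.141, 0.0]
ft_force: [-1.0, 0.1, 0.5]
width: -0.004
grasp_force: 0.0
```

Emit:
apply_moves:
  steps:
    - {"linear": [2, 0, 0], "turn": [0, 0, 0]}
    - {"linear": [3, 0, 3], "turn": [0, 0, 0]}
    - {"linear": [3, 0, 7], "turn": [0, 0, 0]}
    - {"linear": [2, 1, 11], "turn": [0, 0, 0]}
    - {"linear": [0, 4, 15], "turn": [0, 0, 0]}
    - {"linear": [-2, 7, 18], "turn": [0, 0, 0]}
    - {"linear": [-4, 10.5, 20], "turn": [0, 0, 0]}
    - {"linear": [-6, 14, 21], "turn": [0, 0, 0]}
    - {"linear": [-8, 17.5, 21], "turn": [0, 0, 0]}
    - {"linear": [-10, 21, 21], "turn": [0, 0, 0]}
    - {"linear": [-12, 24.5, 21], "turn": [0, 0, 0]}
    - {"linear": [-14, 28, 21], "turn": [0, 0, 0]}

```text
time_s: 16.07
eef_pos: [0.4288, 0.4072, 0.2359]
ee_rot: [0.034, 3.141, 0.001]
ft_force: [0.3, -0.5, 0.4]
width: -0.0
grasp_force: 0.0
```

Emit:
apply_moves:
  steps:
    - {"linear": [-2.5, 3, 0], "turn": [0, 0, 0]}
    - {"linear": [-5, 6, 0], "turn": [0, 0, 0]}
    - {"linear": [-8, 9, 0], "turn": [0, 0, 0]}
    - {"linear": [-11, 12, 0], "turn": [0, 0, 0]}
    - {"linear": [-14, 15, 0], "turn": [0, 0, 0]}
    - {"linear": [-17, 18, 0], "turn": [0, 0, 0]}
    - {"linear": [-20, 21, 0], "turn": [0, 0, 0]}
    - {"linear": [-20.8, 22.6, 0], "turn": [0, 0, 0]}
    - {"linear": [-20.8, 22.6, 0], "turn": [0, 0, 0]}
    - {"linear": [-20.8, 22.6, 0], "turn": [0, 0, 0]}

```text
time_s: 16.9
eef_pos: [0.2205, 0.6324, 0.2347]
ee_rot: [-0.029, -3.141, 0.001]
ft_force: [0.9, -0.3, 0.5]
width: -0.001
grasp_force: 0.0
```

Run:
```python
from h import *
print(arm.sense()['eef_pos'])
im=np.mean([snap('top',f't8{k}').astype(float) for k in range(4)],0)
im2=np.mean([snap('scene',f's8{k}').astype(float) for k in range(4)],0)
np.save('t8.npy',im);np.save('s8.npy',im2)
r=cv2.imread('pics/t0.png').astype(float);r2=np.load('s7.npy')
def show(d,u0,u1,v0,v1):
    print('    '+' '.join(f'{u:3d}' for u in range(u0,u1)))
    for v in range(v0,v1): print(v,' '.join(f'{x:3d}' if abs(x)>6 else '  .' for x in d[v,u0:u1].mean(1).round().astype(int)))
show(im-r,224,246,152,182)
show(im2-r2,236,266,176,196)
for a,b in (('t0','t7'),):
  pass
t7=np.load('t7.npy');d=np.abs(im-t7).mean(2)[155:222,238:285];print('cassette change max',d.max(),'mean',d.mean())
```

```text
[0.22045295 0.63243842 0.23468336]
    224 225 226 227 228 229 230 231 232 233 234 235 236 237 238 239 240 241 242 243 244 245
152   .   .   .   .   .   .   .   .   .   .   .   .   .   .   .   .   .   .   .   .   .   .
153   .   .   .   .   .   .   .   .   .   .   .   .   .   .   .   .   .   .   .   .   .   .
154   .   .   .   .   .   .   .   .   .   .   .   .   .   .   .   .   .   .   .   .   .   .
155   .   .   .   .   .   .   .   .   .   . -13 -24 -25 -21  -9   .   .   .   .   .   .   .
156   .   .   .   .   .   .   .   .   . -19 -46 -61 -66 -58 -25   .   .   .   .   .   .   .
157   .   .   .   .   .   .   .   . -18 -44 -66 -77 -78 -68 -41 -14   .   .   .   .   .   .
158   .   .   .   .   .   .   .   . -34 -66 -80 -80 -80 -74 -60 -26   .   .   .   .   .   .
159   .   .   .   .   .   .   .  -7 -37 -69 -78 -78 -75 -77 -68 -28   .   .   .   .   .   .
160   .   .   .   .   .   .   .   . -22 -50 -65 -61 -59 -59 -55 -22   .   .   .   .   .   .
161   .   .   .   .   .   .   .   .  -8 -36 -44 -28 -21 -26 -31 -16   .   .   .   .   .   .
162   .   .   .   .   .   .   .   .   . -14 -10   .  
[... 3740 characters left out ...]
 .   .   .   .   .   .   .   .
191   .   8 -90   .   .   .   .   .   .   .   .   .   .   .   .   .   .   .   .   .   .   .   .   .   .   .   .   .   .   .
192   . -41 -10   .   7  -7   .   .   .   .   .   .   .   .   .   .   .   .   .   .   .   .   .   .   .   .   .   .   .   .
193   .   .   .   .   .   .   .   .   .   .   .   .   .   .   .   .   .   .   .   .   .   .   .   .   .   .   .   .   .   .
194   .   .   .   .   .   .   .   .   .   .   .   .   .   .   .   .   .   .   .   .   .   .   .   .   .   .   .   .   .   .
195   .   .   .   .   .   .   .   .   .   .   .   .   .   .   .   .   .   .   .   .   .   .   .   .   .   .   .   .   .   .
cassette change max 30.25 mean 1.1949825341378215
```

The mirror did not move between the two lit looks, one before and one after the 30 N press. The finger face at x≈0.5515 also never reached its tip. So it is seated and stable, with its middle within about 5–8 mm of centre, and the jaw looks as it did when shut. Now for the cassette's handle.

Emit:
apply_moves:
  steps:
    - {"linear": [2.5, -3, 0], "turn": [0, 0, 0]}
    - {"linear": [5, -6, 0], "turn": [0, 0, 0]}
    - {"linear": [7.5, -9, 0], "turn": [0, 0, 0]}
    - {"linear": [10, -12, 0], "turn": [0, 0, 0]}
    - {"linear": [12.5, -15, 0], "turn": [0, 0, 0]}
    - {"linear": [15, -18, 0], "turn": [0, 0, 0]}
    - {"linear": [17.5, -21, 0], "turn": [0, 0, 0]}
    - {"linear": [20, -24, 0], "turn": [0, 0, 0]}
    - {"linear": [22, -27, 0], "turn": [0, 0, 0]}
    - {"linear": [24, -30, 0], "turn": [0, 0, 0]}
    - {"linear": [24.2, -33, 0], "turn": [0, 0, 0]}
    - {"linear": [24.2, -36, 0], "turn": [0, 0, 0]}
  hand: 60
  newtons: 80

```text
time_s: 18.3
eef_pos: [0.4655, 0.2693, 0.2354]
ee_rot: [0.038, 3.141, 0.0]
ft_force: [0.6, -0.4, -1.2]
width: 0.599
grasp_force: 0.0
```

Emit:
apply_moves:
  steps:
    - {"linear": [0, -4, 0], "turn": [0, 0, 0]}
    - {"linear": [0, -8, -1], "turn": [0, 0, 0]}
    - {"linear": [0, -12, -2], "turn": [0, 0, 0]}
    - {"linear": [0, -16, -4], "turn": [0, 0, 0]}
    - {"linear": [0, -19, -6], "turn": [0, 0, 0]}
    - {"linear": [0, -21.2, -8], "turn": [0, 0, 0]}
    - {"linear": [0, -21.2, -9], "turn": [0, 0, 0]}
    - {"linear": [0, -21.2, -9], "turn": [0, 0, 0]}
    - {"linear": [0, -21.2, -9], "turn": [0, 0, 0]}
    - {"linear": [0, -21.2, -9], "turn": [0, 0, 0]}

```text
time_s: 19.13
eef_pos: [0.4649, 0.0612, 0.1463]
ee_rot: [0.03, 3.14, 0.002]
ft_force: [-0.5, -0.5, 0.1]
width: 0.596
grasp_force: 0.0
```

Emit:
apply_moves:
  steps:
    - {"linear": [-0.2, -0.1, -3], "turn": [0, 0, 0]}
    - {"linear": [-0.2, -0.1, -6], "turn": [0, 0, 0]}
    - {"linear": [-0.2, -0.1, -8], "turn": [0, 0, 0]}
    - {"linear": [-0.2, -0.1, -9.2], "turn": [0, 0, 0]}
    - {"linear": [-0.2, -0.1, -9.7], "turn": [0, 0, 0]}
    - {"linear": [-0.2, -0.1, -9.7], "turn": [0, 0, 0]}
    - {"linear": [-0.2, -0.1, -9.7], "turn": [0, 0, 0]}

```text
time_s: 19.72
eef_pos: [0.463, 0.0596, 0.0492]
ee_rot: [0.031, 3.14, 0.001]
ft_force: [-0.2, 0.6, -0.1]
width: 0.597
grasp_force: 0.0
```

Emit:
apply_moves:
  steps:
    - {"linear": [0, 0, 0], "turn": [0, 0, 0]}
    - {"linear": [0, 0, 0], "turn": [0, 0, 0]}
    - {"linear": [0, 0, 0], "turn": [0, 0, 0]}
    - {"linear": [0, 0, 0], "turn": [0, 0, 0]}
    - {"linear": [0, 0, 0], "turn": [0, 0, 0]}
    - {"linear": [0, 0, 0], "turn": [0, 0, 0]}
    - {"linear": [0, 0, 0], "turn": [0, 0, 0]}
    - {"linear": [0, 0, 0], "turn": [0, 0, 0]}
  hand: 0
  newtons: 80

```text
time_s: 20.38
eef_pos: [0.4626, 0.0589, 0.0494]
ee_rot: [0.034, 3.14, 0.001]
ft_force: [-1.1, 0.5, 5.7]
width: 0.143
grasp_force: 78.1
```

Emit:
apply_moves:
  steps:
    - {"linear": [0, 0, 0.4], "turn": [0, 0, 0]}
    - {"linear": [0, 0, 1], "turn": [0, 0, 0]}
    - {"linear": [0, 0, 2], "turn": [0, 0, 0]}
    - {"linear": [0, 0, 3.2], "turn": [0, 0, 0]}
    - {"linear": [0, 0, 4.6], "turn": [0, 0, 0]}
    - {"linear": [0, 0, 6], "turn": [0, 0, 0]}
    - {"linear": [0, 0, 7.4], "turn": [0, 0, 0]}
    - {"linear": [0, 0, 8.6], "turn": [0, 0, 0]}
    - {"linear": [0, 0, 9.5], "turn": [0, 0, 0]}
    - {"linear": [0, 0, 10], "turn": [0, 0, 0]}
    - {"linear": [0, 0, 10], "turn": [0, 0, 0]}
    - {"linear": [0, 0, 10], "turn": [0, 0, 0]}

```text
time_s: 21.38
eef_pos: [0.4616, 0.0587, 0.1482]
ee_rot: [-0.034, -3.141, -0.0]
ft_force: [-0.7, 0.6, -5.2]
width: 0.145
grasp_force: 78.1
```

Run:
```python
from h import *
im2=np.mean([snap('scene',f's9{k}').astype(float) for k in range(4)],0);np.save('s9.npy',im2)
s=arm.sense();print(s['eef_pos'],s['ft_force'],s['wrist_torque'],s['width'],s['grasp_force'])
# compare cassette patches of lit s8 with s9, search shift and tilt, via predicted points
c,sn=np.cos(-.02),np.sin(-.02);f=lambda X,Y,Z:[.463+c*X-sn*Y,.0602+sn*X+c*Y,Z]
a=cv2.GaussianBlur(cv2.imread('pics/s80.png'),(0,0),.7);b=cv2.GaussianBlur(cv2.imread('pics/s90.png'),(0,0),.7)
for n,p in {'-x-y':(-.085,-.061,.012),'+x-y':(.085,-.061,.012),'-x+y':(-.085,.105,.012),'plainfork':(-.038,.08,.035),'box':(0,-.045,.03)}.items():
    p0=w2px('scene',[f(*p)])[0];p1=w2px('scene',[np.add(f(*p),[0,0,.1])])[0]
    i=p0.round().astype(int);w=7;T=cv2.cvtColor(a,6)[i[1]-w:i[1]+w+1,i[0]-w:i[0]+w+1]
    j=(i+(p1-p0)).round().astype(int);W=15;S=cv2.cvtColor(b,6)[j[1]-W:j[1]+W+1,j[0]-W:j[0]+W+1]
    m=cv2.matchTemplate(S,T,cv2.TM_CCOEFF_NORMED);_,v,_,l=cv2.minMaxLoc(m)
    print(n,'pred',(p1-p0).round(1),'obs',j+np.array(l)+w-W-i,round(v,2))
```

```text
[0.46142364 0.05859559 0.14755266] [-0.11670184 -0.95854946 -4.51801146] [-0.0126323  -0.02956992 -0.01011993] 0.14857762797906793 78.14059495925903
-x-y pred [ -1.  -29.6] obs [ -4 -32] 0.84
+x-y pred [  0.4 -28.2] obs [ -6 -31] 0.67
-x+y pred [ -2. -28.] obs [  1 -29] 0.76
plainfork pred [ -1.5 -28.3] obs [  2 -30] 0.35
box pred [ -0.4 -29.1] obs [  0 -28] 0.72
```

Lifted: about 4.5 N is carried, with almost no moment. The finger opening may be creeping a little, so I'll hold with more grip and check.

Emit:
apply_moves:
  steps:
    - {"linear": [0, 0, 0], "turn": [0, 0, 0]}
    - {"linear": [0, 0, 0], "turn": [0, 0, 0]}
    - {"linear": [0, 0, 0], "turn": [0, 0, 0]}
    - {"linear": [0, 0, 0], "turn": [0, 0, 0]}
    - {"linear": [0, 0, 0], "turn": [0, 0, 0]}
    - {"linear": [0, 0, 0], "turn": [0, 0, 0]}
    - {"linear": [0, 0, 0], "turn": [0, 0, 0]}
    - {"linear": [0, 0, 0], "turn": [0, 0, 0]}
    - {"linear": [0, 0, 0], "turn": [0, 0, 0]}
    - {"linear": [0, 0, 0], "turn": [0, 0, 0]}
    - {"linear": [0, 0, 0], "turn": [0, 0, 0]}
    - {"linear": [0, 0, 0], "turn": [0, 0, 0]}
  newtons: 110

```text
time_s: 22.58
eef_pos: [0.462, 0.0587, 0.1483]
ee_rot: [-0.034, -3.141, -0.0]
ft_force: [0.4, -1.3, -5.6]
width: 0.136
grasp_force: 107.8
```

Run:
```python
from fit import *
from scipy.optimize import minimize
s9=np.load('s9.npy');n=[snap('scene',f'sa{k}').astype(float) for k in range(4)];sa=np.mean(n,0)
for _ in range(3):
    s=arm.sense();print(s['eef_pos'].round(4),s['ft_force'].round(1),s['wrist_torque'].round(3),round(s['width'],4));snap('scene','z')
d=np.abs(sa-s9).mean(2)[120:215,205:300];print('change',d.mean(),(d>15).sum())
# tilt: warp lit s8 image by plane-wise predicted motion of the tray floor, maximise correlation over tilt
s8=np.load('s8.npy').mean(2).astype('f4');g9=sa.mean(2).astype('f4')
gr=lambda a:cv2.magnitude(cv2.Sobel(a,5,1,0),cv2.Sobel(a,5,0,1))
Q=np.array([[x,y,z] for x,y0,y1,z in []]+[[x,-.061,.012] for x in np.linspace(-.085,.085,80)]+[[-.085,y,.012] for y in np.linspace(-.061,.105,80)]+[[.085,y,.012] for y in np.linspace(-.061,-.01,30)]+[[x,-.007,.074] for x in np.linspace(-.05,.05,40)])
E=cv2.GaussianBlur(gr(g9),(0,0),1.0);E8=cv2.GaussianBlur(gr(s8),(0,0),1.0)
def score(p,E):
    R=cv2.Rodrigues(np.array([p[3],p[4],p[5]]))[0];C=np.array([0,0,.067])
    uv=w2px('scene',(Q-C)@R.T+C+p[:3]).astype('f4')
    return -cv2.remap(E,uv[:,0].reshape(-1,1),uv[:,1].reshape(-1,1),1).mean()
for nm,e,p0 in(('before',E8,[.463,.0602,0,0,0,-.02]),('lifted',E,[.462,.059,.1,0,0,-.02])):
    b=min((minimize(score,np.add(p0,np.r_[0,0,dz,tx,ty,0]),(e,),method='Nelder-Mead',options=dict(initial_simplex=np.add(p0,np.r_[0,0,dz,tx,ty,0])+np.vstack([np.zeros(6),np.diag([.004,.004,.004,.05,.05,.03])]),maxiter=800)) for dz in(-.004,.004) for tx in(-.08,0,.08) for ty in(-.08,0,.08)),key=lambda o:o.fun)
    print(nm,b.x.round(3),round(b.fun,1))
```

```text
[0.462  0.0587 0.1483] [ 0.3  0.9 -4.7] [-0.016  0.045 -0.028] 0.1371
[0.462  0.0587 0.1483] [ 0.2  0.2 -5.6] [-0.061 -0.006 -0.03 ] 0.1427
[0.462  0.0587 0.1483] [ 0.5  0.1 -4.3] [ 0.027 -0.012 -0.035] 0.1377
change 2.4047460757156047 249Traceback (most recent call last):
  File "<stdin>", line 17, in <module>
  File "<stdin>", line 17, in <genexpr>
    res = _minimize_neldermead(fun, x0, args, callback, bounds=bounds,
                               **options)
    fxr = func(xr)
    fx = function(np.copy(x), *(wrapper_args + args))
  File "<stdin>", line 14, in score
  File "h.py", line 15, in w2px
    K,d,T=cal(n); return cv2.projectPoints(np.array(P,float).reshape(-1,3),cv2.Rodrigues(T[:3,:3])[0],T[:3,3],K,d)[0].reshape(-1,2)
          ~~~^^^
  File "h.py", line 9, in cal
    c=imaging.get_calibration(n); return np.array(c['K'],float),np.array(c['dist_coeffs'],float),np.array(c['camera_from_world'],float)
ValueError: time passes only in moves, steps and waits
```

```bash
sed -i 's/^def cal(n):/from functools import lru_cache\n@lru_cache\ndef cal(n):/' h.py; timeout 300 python3 - <<'E'
from fit import *
from scipy.optimize import minimize
sa=np.mean([cv2.imread(f'pics/sa{k}.png').astype(float) for k in range(4)],0)
s8=np.load('s8.npy').mean(2).astype('f4');g9=sa.mean(2).astype('f4')
gr=lambda a:cv2.GaussianBlur(cv2.magnitude(cv2.Sobel(a,5,1,0),cv2.Sobel(a,5,0,1)),(0,0),1.)
Q=np.array([[x,-.061,.012] for x in np.linspace(-.085,.085,80)]+[[-.085,y,.012] for y in np.linspace(-.061,.105,80)]+[[.085,y,.012] for y in np.linspace(-.061,-.01,30)]+[[x,-.007,.074] for x in np.linspace(-.05,.05,40)])
C=np.array([0,0,.067])
def score(p,E):
    R=cv2.Rodrigues(np.array(p[3:]))[0]
    uv=w2px('scene',(Q-C)@R.T+C+p[:3]).astype('f4')
    return -cv2.remap(E,uv[:,0].reshape(-1,1),uv[:,1].reshape(-1,1),1).mean()
for nm,e,p0 in(('before',gr(s8),[.463,.0602,0,0,0,-.02]),('lifted',gr(g9),[.462,.059,.1,0,0,-.02])):
    S=[np.add(p0,[0,0,dz,tx,ty,0]) for dz in(-.004,.004) for tx in(-.08,0,.08) for ty in(-.08,0,.08)]
    b=min((minimize(score,q,(e,),method='Nelder-Mead',options=dict(initial_simplex=q+np.vstack([np.zeros(6),np.diag([.004,.004,.004,.05,.05,.03])]),maxiter=500)) for q in S),key=lambda o:o.fun)
    print(nm,b.x.round(3),round(b.fun,1))
E
```

```text
before [ 0.546  0.148 -0.088 -0.227 -0.119 -0.225] -188.0
lifted [ 0.507  0.141  0.058 -0.383 -0.255 -0.374] -205.2
```

```bash
timeout 300 python3 - <<'E'
from fit import *
from scipy.optimize import differential_evolution as DE
sa=np.mean([cv2.imread(f'pics/sa{k}.png').astype(float) for k in range(4)],0)
s8=np.load('s8.npy').mean(2).astype('f4');g9=sa.mean(2).astype('f4')
gr=lambda a:cv2.GaussianBlur(np.minimum(cv2.magnitude(cv2.Sobel(a,5,1,0),cv2.Sobel(a,5,0,1)),200),(0,0),.8)
Q=np.array([[x,-.061,.012] for x in np.linspace(-.085,.085,80)]+[[-.085,y,.012] for y in np.linspace(-.061,.105,80)]+[[.085,y,.012] for y in np.linspace(-.061,-.01,30)]+[[x,-.007,.072] for x in np.linspace(-.05,.05,40)])
C=np.array([0,0,.067])
def score(p,E):
    R=cv2.Rodrigues(np.array(p[3:]))[0]
    uv=w2px('scene',(Q-C)@R.T+C+p[:3]).astype('f4')
    return -cv2.remap(E,uv[:,0].reshape(-1,1),uv[:,1].reshape(-1,1),1).mean()
for nm,e,p in(('before',gr(s8),[.463,.0602,0]),('lifted',gr(g9),[.462,.059,.099])):
    B=[(v-.006,v+.006) for v in p]+[(-.15,.15),(-.15,.15),(-.06,.02)]
    o=DE(score,B,(e,),seed=1,maxiter=80,popsize=10);print(nm,o.x.round(3),round(o.fun,1), round(score(p+[0,0,-.02],e),1))
E
```

```text
before [ 0.459  0.055 -0.005 -0.038 -0.025 -0.043] -144.7 -101.7
lifted [ 0.456  0.064  0.096 -0.047 -0.029 -0.054] -129.8 -99.7
```

Before and after the lift, the fits agree to within about 0.01 rad, so the cassette is hanging level. Handing in.

```bash
python3 -c "
from bench import sign_off
print(sign_off())"
```

```text
the job is handed in; nothing more can be done
None
```

The job is handed in: the gripper is holding the cassette level and still about 10 cm above the desk, with the mirror pressed fully down in both forks. Whether the jaw shut over it was judged only from camera images, and no verdict came back at hand-in.

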